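Scan a returned jigsaw box

TASK

At the puzzle library's returns desk, take the hand scanner out of its holster and aim it squarely at the barcode label on the blue jigsaw box, its window about 10 cm from the label, holding it steady there for at least one second. Then stand the scanner back in its holster, window down, and let go. Do not touch either display box with anything, do not scan the red box, and leave the mug, glue bottle and sorting tray where they are.

Things in the scene. Friction and masses are not known exactly. Their poses are not given: they have to be found in the camera images.
- scanner: Stick-shaped hand scanner, 162 mm long, 0.2 kg, standing window down in the holster. Origin: centre of the window end; z runs along the stick to its top, so the beam leaves the origin along -z. Yellow head 44 x 44 mm from z = 0 to 52 mm; black handle 32 (x) by 26 mm (y) up to 154 mm, to be gripped across y above z = 80 mm; yellow end cap 34 x 28 mm.
- holster: Grey square open-topped holster, fixed, on a black base plate 110 mm square. Origin: centre of its underside on the table; z up, x and y square to its walls. Well 54 x 54 mm (5 mm clearance round the scanner head), floor 10 mm and rim 71 mm above the table. The seated scanner starts with its axes parallel to these, its origin 10 mm up.
- blue_box: Blue jigsaw box, 150 x 202 x 46 mm, fixed on a tilting display stand, its lid facing up and leaning to the robot's side by 20 to 35 degrees from level (differs each time). Origin: the tilt pivot, 90 mm above the table, under the middle of the box. x: up the slope; y: across the lid; z: out of the lid, whose surface lies at z = 63 mm.
- blue_label (a point): Centre of the white paper barcode label (black bars), 50 mm (x, up the slope) by 74 mm (y, across), stuck flat on the blue box's lid near its low edge, towards its -y side: at (-28, -50, 64) mm in the box's frame. Same axes as the box; z points out of the label, square to it.
- red_box: Red and orange jigsaw box, 150 x 202 x 46 mm, fixed on a tilting display stand, its lid facing up and leaning to the robot's side by 20 to 35 degrees from level (differs each time). Origin: the tilt pivot, 90 mm above the table, under the middle of the box. x: up the slope; y: across the lid; z: out of the lid, whose surface lies at z = 63 mm.
- red_label (a point): Centre of the white paper barcode label (black bars), 50 mm (x, up the slope) by 74 mm (y, across), stuck flat on the red box's lid near its low edge, towards its -y side: at (-28, -50, 64) mm in the box's frame. Same axes as the box; z points out of the label, square to it.
- mug: White ceramic mug, 76 mm across, 90 mm high, handle on its +y side. Origin: centre of its underside.
- glue: White plastic glue bottle with orange cap, 56 mm across, 140 mm high. Origin: centre of its underside.
- sorting_tray: Green plastic sorting tray, 140 x 200 x 30 mm, four compartments, empty. Origin: centre of its underside.
Things that resemble listed ones, but are neither listed nor needed, are in the scene too. Leave any green look-alike of the scanner alone.

How it is judged:
By the outcome, as a careful person would: the job done as asked, in the order asked, and still so for the second after the job is handed in, with the robot touching nothing.
It also fails if it takes over 48 s, if anything falls off the work surface, if the arm or the gripper's body presses on something with over 40 N, if the wrist force passes 120 N, or if a joint passes its speed limit or range.

ROBOT

A 7-joint arm with a two-finger parallel gripper is mounted at the origin on the work surface. World frame = base frame: x ahead of the robot, y to its left, z up, the work surface at z = 0. Lengths are in m, angles in rad, forces in N, time in s.
With the tool pointing down it reaches from about 0.4 to 0.9 m from the base axis. Payload 5.6 kg.
Tool frame: the origin (TCP) lies midway between the tips of the shut fingers; the grasp point (between the pads) lies 19 mm behind it; z points along the fingers, y is the line along which they close (so a half turn about z gives the same grasp; the last joint's range is limited). The gripper opens to 92 mm and grips with 3 to 60 N. Pads are 20 mm wide; open, the fingers measure 128 mm over their backs; the gripper's body (75 mm by 189 mm) begins 69 mm behind the grasp point.
Start: joints at [1.117, 0.468, -0.012, 1.603, 0.006, 1.071, -0.056], TCP at [0.26, -0.596, 0.215] pointing down, gripper open.
Joint ranges: [-2.53, 2.53], [-0.31, 2.02], [-1.57, 1.55], [0.28, 2.44], [-1.29, 4.43], [0.15, 1.84], [-2.92, 2.92]. Speed limits (rad/s): [2.57, 2.57, 3.14, 3.14, 3.14, 3.14, 3.14].

INTERFACE

Orientations are given as a 3x3 rotation matrix whose columns are the frame's x, y, z axes.
In Python, from station import env, effector, solver, viewer, workorder, search_frame, tip_of gives the robot as it stands. Calls block until the motion is done:
- env.reach(position, orientation): joint-space move of the TCP to a pose.
- env.movel(position, frame=None, rate=0.15): straight line of the TCP; frame=None keeps the orientation; rate is the mean speed in m/s.
- env.goto_joints(angles): joint-space move.
- effector.release() and effector.grasp(squeeze=None): open the fingers fully, or close them until they stop; squeeze is the grip in N (None keeps the last).
- env.pause(seconds).
- solver.inverse_kinematics(position, orientation): joint angles nearest the present ones, or None.
- env.sense(): the state.
- viewer.read_camera(name): name is "side" or "top" or "wrist"; returns (picture, depth): 400x640x3 uint8, red, green, blue; 400x640 float32, m along the optical axis (not along the pixel's ray), 0 where there is no reading.
- viewer.camera_info(name): a dict with "intrinsics" (3x3 intrinsics, pixels), "eye" and "rotation" of the camera in the world; the wrist camera has in their place "T_tool_cam" (4x4, takes a point from camera to tool coordinates, whose origin is the TCP and whose axes are the flange's). Camera axes: x right, y up, looking along -z (the intrinsics and any distortion apply to the point x, -y, -z); pixel columns grow to the right and rows downward; lengths in m; the calibration is good to about 2 mm. The wrist camera is an equidistant fisheye: a pixel r from the principal point sees the ray r / f radians off the axis. A picture is of the moment at which its call begins: read the wrist's pose just before it. camera_info takes no time and is no camera call.
A pose or a line that the arm cannot do raises env.PlanningError and nothing moves.
- workorder.finish_job(): hands the job in; it is judged then, once.
Trained networks look in the newest picture that a camera, given by its name, has taken for a name from the list of things; names that differ only in an ending like _2 or _b are one class to them, and where a whole thing is asked for, a point or a joint stands for the part that bears it (a point fixed in the world has none). Each returns a list of dicts, best first, with "score" (0 to 1); they miss things now and then, are a little off and sometimes report something else, mostly with a low value. They report only what shows in the picture. A call takes as long as a camera call. They do not tell look-alikes from the thing itself.
- search_frame(camera, name): "at" ([x, y, z] in m, in world coordinates, good to about 4 mm: the middle of the surface that is visible of it).
- tip_of(camera, name): "at" ([x, y, z] in m, in world coordinates, good to about 4 mm: a listed point, or the origin of a listed thing).
The state is a dict: "t": time; "joint_positions": joint angles; "joint_velocities": joint speeds; "tau": joint torques, N m; "ee_pos": TCP position; "tcp_rot": TCP orientation; "wrist_force": force on the tool from outside, world axes, zero at the start; "moment": the same for the moment, N m; "gripper_width": finger opening in m; "grasp_force": force on a finger pad.
Only numpy, scipy, OpenCV 4.12 (cv2) and the standard library are available. Lean on these libraries where they do the work, as an engineer would, in place of code of your own. Each camera call takes 0.05 s, during which the arm holds its last target. There are 200 camera calls.

## Working session

There is one attempt and no reset: what is moved stays moved. The work goes in short steps, each a Python script; the robot and the scene stay as the last script left them, time stands still between calls to the robot, and variables do not carry over. Pictures are saved under pics/ and viewed, at most 10 in all, crops included, and the job is handed in when it is done.

```bash
ls; mkdir -p pics
cat > h.py <<'E'
from station import env, effector, solver, viewer, workorder, search_frame, tip_of
import numpy as np, cv2
np.set_printoptions(precision=4,suppress=True)
def save(n,p): cv2.imwrite('pics/'+n,p[:,:,::-1])
def cloud(cam,depth):
    i=viewer.camera_info(cam);K=np.array(i['intrinsics'])
    v,u=np.indices(depth.shape)
    d=depth
    P=np.stack([(u-K[0,2])/K[0,0]*d,-(v-K[1,2])/K[1,1]*d,-d],-1)
    W=P@np.array(i['rotation']).T+np.array(i['eye'])
    W[d==0]=np.nan
    return W
E
python3 - <<'E'
from h import *
for c in ['top','side']:
    p,d=viewer.read_camera(c); save(c+'0.png',p); np.save(c+'0.npy',d); np.save(c+'rgb.npy',p)
    i=viewer.camera_info(c); print(c,i)
    for n in ['scanner','holster','blue_box','red_box','mug','glue','sorting_tray']:
        print(n,[(np.array(r['at']),round(r['score'],2)) for r in search_frame(c,n)])
    for n in ['blue_label','red_label','scanner','holster','blue_box']:
        print('tip',n,[(np.array(r['at']),round(r['score'],2)) for r in tip_of(c,n)])
print(env.sense()['t'])
E
```

```text
pics
top {'intrinsics': array([[448.5072,   0.    , 319.7434],
       [  0.    , 448.5072, 200.4343],
       [  0.    ,   0.    ,   1.    ]]), 'eye': array([ 0.3224, -0.0241,  1.2254]), 'rotation': array([[ 0.012 ,  0.9878, -0.1554],
       [-0.9999,  0.0132,  0.007 ],
       [ 0.0089,  0.1553,  0.9878]])}
scanner [(array([0.4158, 0.0897, 0.1188]), 0.91), (array([ 0.4594, -0.04  ,  0.1351]), 0.54)]
holster [(array([ 0.4619, -0.0358,  0.007 ]), 0.73)]
blue_box [(array([ 0.5518, -0.2411,  0.1427]), 0.57)]
red_box [(array([0.5841, 0.2413, 0.1444]), 0.79)]
mug [(array([0.7022, 0.0178, 0.0401]), 0.92)]
glue [(array([0.3076, 0.3812, 0.0943]), 0.6)]
sorting_tray [(array([ 0.3224, -0.3793,  0.003 ]), 0.61), (array([0.5843, 0.2434, 0.1456]), 0.27)]
tip blue_label [(array([ 0.5129, -0.2843,  0.1261]), 0.73)]
tip red_label [(array([0.5627, 0.1887, 0.1319]), 0.68)]
tip scanner [(array([ 0.4695, -0.0367,  0.0082]), 0.72), (array([0.4205, 0.0936, 0.0027]), 0.69)]
tip holster []
tip blue_box [(array([ 0.5764, -0.249 ,  0.0854]), 0.64)]
side {'intrinsics': array([[439.2329,   0.    , 317.9826],
    
[... 355 characters left out ...]
75, 0.0884]), 0.18)]
holster [(array([ 0.4415, -0.0179,  0.0204]), 0.61), (array([ 0.545, -0.224,  0.138]), 0.36)]
blue_box [(array([ 0.5439, -0.2262,  0.1392]), 0.9)]
red_box [(array([0.5665, 0.2633, 0.1404]), 0.71)]
mug [(array([0.674 , 0.0259, 0.0597]), 0.6)]
glue [(array([0.2936, 0.41  , 0.0891]), 0.58)]
sorting_tray [(array([ 0.3304, -0.3755,  0.0137]), 0.65)]
tip blue_label [(array([ 0.5076, -0.282 ,  0.1285]), 0.62)]
tip red_label [(array([0.5651, 0.1842, 0.134 ]), 0.75)]
tip scanner [(array([ 0.4693, -0.0335,  0.0108]), 0.62), (array([0.4238, 0.0988, 0.    ]), 0.56)]
tip holster [(array([ 0.4612, -0.0365,  0.0004]), 0.71)]
tip blue_box [(array([ 0.579 , -0.2518,  0.0931]), 0.65)]
1.3
```

View pics/top0.png

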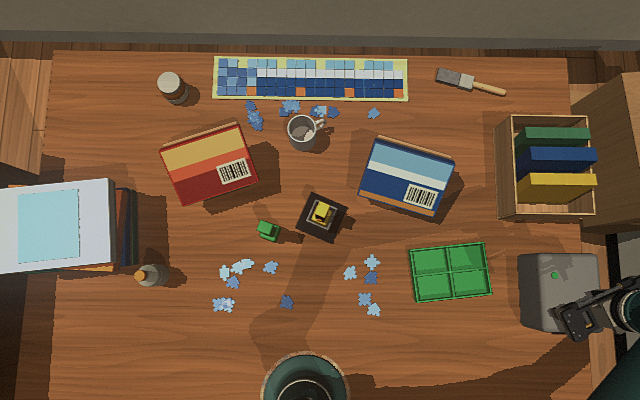

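View pics/side0.png

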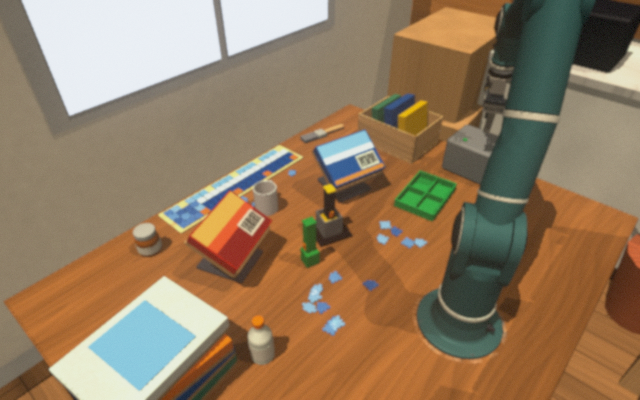

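Top picture: the yellow/black scanner is in the holster at (322,212) and the green look-alike stands at (268,229). I choose the yellow one. The blue box's label is at (420,196) and the red box's at (233,172). Next I measure the lid plane, label and holster yaw.

```bash
cat > m.py <<'E'
from h import *
p=np.load('toprgb.npy');d=np.load('top0.npy');W=cloud('top',d)
# lid plane
m=np.zeros(d.shape,np.uint8);cv2.fillPoly(m,[np.array([[376,143],[448,168],[434,205],[366,183]])],1)
P=W[(m>0)&~np.isnan(W[...,0])]
for _ in range(4):
    c=P.mean(0);n=np.linalg.svd(P-c,full_matrices=False)[2][2];n*=np.sign(n[2]);r=(P-c)@n;P=P[abs(r)<max(2.5*r.std(),.002)]
tilt=np.degrees(np.arccos(n[2]));print('lid',c,n,'tilt',tilt,'res',r.std(),len(P))
x=np.array([0,0,1])-n*n[2];x/=np.linalg.norm(x);y=np.cross(n,x);print('x',x,'y',y)
# lid extents: all points within 4mm of plane & near
A=W.reshape(-1,3);k=(abs((A-c)@n)<.004)&(np.linalg.norm(A-c,axis=1)<.16);Q=(A[k]-c)@np.stack([x,y],1)
rect=cv2.minAreaRect((Q*1000).astype(np.float32));print('lid rect',rect)
print('ext',np.percentile(Q,[1,99],axis=0))
# label via color : bars/white in the low part
hsv=cv2.cvtColor(p,cv2.COLOR_RGB2HSV)
b=(hsv[...,1]<60).astype(np.uint8);roi=np.zeros_like(b);roi[180:215,395:442]=1
b=cv2.morphologyEx(b*roi,cv2.MORPH_CLOSE,np.ones((3,3)))
nn,L,s,cc=cv2.connectedComponentsWithStats(b);i=1+s[1:,4].argmax();k=(L==i)&~np.isnan(W[...,0])
Lp=W[k];q=((Lp-c)@np.stack([x,y],1)*1000).astype(np.float32);rr=cv2.minAreaRect(q);print('label px',cc[i],s[i],'rect',rr,'world',c+x*rr[0][0]/1e3+y*rr[0][1]/1e3)
# holster plate: dark at z<.02
for nm,k in [('plate',(hsv[...,2]<75)&(abs(W[...,2])<.02)&(abs(W[...,0]-.462)<.1)&(abs(W[...,1]+.036)<.1)),
   ('rim',(W[...,2]>.06)&(W[...,2]<.085)&(abs(W[...,0]-.462)<.06)&(abs(W[...,1]+.036)<.06)),
   ('cap',(W[...,2]>.155)&(abs(W[...,0]-.462)<.06)&(abs(W[...,1]+.036)<.06))]:
    q=W[k];print(nm,len(q),q.mean(0),cv2.minAreaRect((q[:,:2]*1000).astype(np.float32)),np.percentile(q[:,2],[5,50,95]))
save('crop.png',cv2.resize(p[180:250,250:360],None,fx=7,fy=7,interpolation=cv2.INTER_CUBIC))
E
python3 m.py
```

```text
lid [ 0.5583 -0.2415  0.1521] [-0.5386  0.1581  0.8276] tilt 34.148779726515535 res 0.0018617355910419216 3006
x [ 0.7941 -0.2331  0.5613] y [0.2816 0.9595 0.    ]
lid rect ((-15.269195556640625, -1.1992111206054688), (151.4027557373047, 202.24110412597656), 0.11013582348823547)
ext [[-0.0882 -0.0995]
 [ 0.0586  0.0979]]
label px [422.6272 192.7802] [403 180  39  31 837] rect ((-30.863834381103516, -53.2286376953125), (82.3747787475586, 80.1156997680664), 1.213127851486206) world [ 0.5188 -0.2854  0.1347]
plate 1252 [ 0.4593 -0.0445  0.0062] ((447.85546875, -33.57416534423828), (165.6590576171875, 150.8563995361328), 66.1646728515625) [-0.0002  0.0067  0.0116]
rim 229 [ 0.4618 -0.0361  0.0685] ((467.69342041015625, -36.13963317871094), (61.94382095336914, 62.048866271972656), 67.02960205078125) [0.0607 0.0696 0.0752]
cap 169 [ 0.4672 -0.036   0.1727] ((467.55975341796875, -36.22330856323242), (27.670522689819336, 33.63990020751953), 66.89608764648438) [0.169  0.1729 0.176 ]
```

Run:
```python
from h import *
print(viewer.camera_info('wrist')); s=env.sense(); print(s['tcp_rot'])
```

```text
{'intrinsics': array([[309.7069,   0.    , 316.1759],
       [  0.    , 309.7069, 200.4969],
       [  0.    ,   0.    ,   1.    ]]), 'T_tool_cam': array([[-0.0003,  0.9586,  0.2847,  0.0795],
       [ 1.    ,  0.0002,  0.0007, -0.0003],
       [ 0.0006,  0.2847, -0.9586, -0.1705],
       [ 0.    ,  0.    ,  0.    ,  1.    ]])}
[[ 0.9168  0.3993 -0.    ]
 [ 0.3993 -0.9168 -0.0001]
 [-0.      0.     -1.    ]]
```

View pics/crop.png

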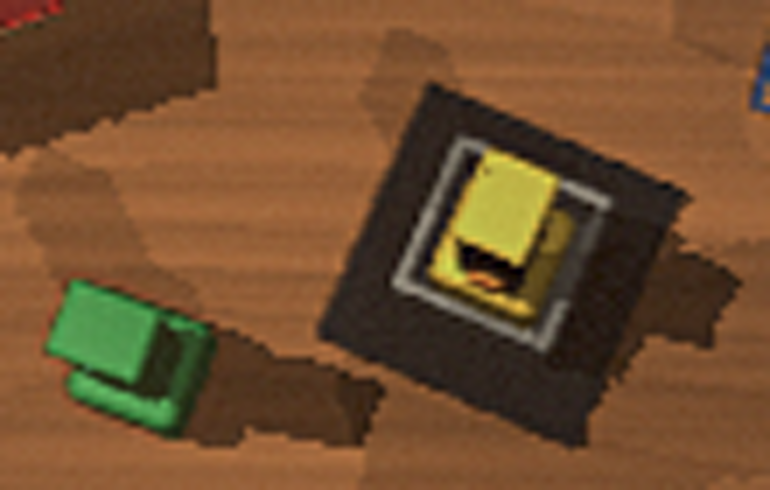

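The crop shows the yellow cap with its black handle at crop (500,210), inside the grey holster frame, clearly different from the green look-alike at (130,370). Rim and cap agree on centre (0.4677,-0.0362) and yaw 67° for scanner y. The lid measures 151x202 mm with its pivot 91 mm up, which matches the description. Hover next, then check with the wrist camera.

```bash
cat >> h.py <<'E'
a=np.radians(67)
yS=-np.array([np.cos(a),np.sin(a),0]); zD=np.array([0,0,-1.])
RG=np.stack([np.cross(yS,zD),yS,zD],1)
H=np.array([.4677,-.0362])
n=np.array([-.5386,.1581,.8276]);n/=np.linalg.norm(n)
LAB=np.array([.5095,-.2815,.1283])
yb=np.array([.2816,.9595,0]);yb/=np.linalg.norm(yb)
RA=np.stack([np.cross(-yb,-n),-yb,-n],1)
E
python3 - <<'E'
from h import *
for R in (RG,RG*[-1,-1,1]): print('g',solver.inverse_kinematics([*H,.25],R))
for R in (RA,RA*[-1,-1,1]): print('a',solver.inverse_kinematics(LAB+n*.201,R))
s=env.sense();e=s['ee_pos']
env.movel([e[0],e[1],.36],rate=.25)
env.reach([*H,.36],RG)
env.movel([*H,.25],rate=.2)
s=env.sense();p,d=viewer.read_camera('wrist');save('w1.png',p);np.save('w1.npy',d)
np.savez('w1s',e=s['ee_pos'],R=s['tcp_rot'])
print(s['t'],s['joint_positions'],s['ee_pos'])
for n_ in ['scanner','holster','blue_label']: print(n_,[(np.array(r['at']),round(r['score'],2)) for r in tip_of('wrist',n_)],[(np.array(r['at']),round(r['score'],2)) for r in search_frame('wrist',n_)])
E
```

```text
g [ 0.3387  0.1458 -0.3627  1.9704  0.06    1.0355 -2.0233]
g [ 0.6855  0.2002 -0.7541  1.9518  0.1578  1.0484  1.0316]
a [ 0.9939 -0.1908 -0.3289  2.3094 -0.5622  0.512  -0.7786]
a [ 0.5362 -0.2098  0.065   2.3313 -0.3628  0.4749  2.1666]
4.875 [ 0.4677  0.161  -0.5051  1.9614  0.09    1.0395 -2.05  ] [ 0.4684 -0.0364  0.2508]
scanner [(array([ 0.4618, -0.0367,  0.0083]), 0.86), (array([ 0.4276,  0.1006, -0.0018]), 0.59)] [(array([0.4344, 0.0873, 0.0405]), 0.68), (array([ 0.4702, -0.0351,  0.1692]), 0.64)]
holster [(array([ 0.4706, -0.0403, -0.0035]), 0.78)] [(array([ 0.4907, -0.0517,  0.0019]), 0.82)]
blue_label [(array([ 0.5095, -0.2777,  0.1282]), 0.96), (array([ 0.3241, -0.3782, -0.0062]), 0.65)] [(array([ 0.5488, -0.2188,  0.1401]), 0.69)]
```

View pics/w1.png

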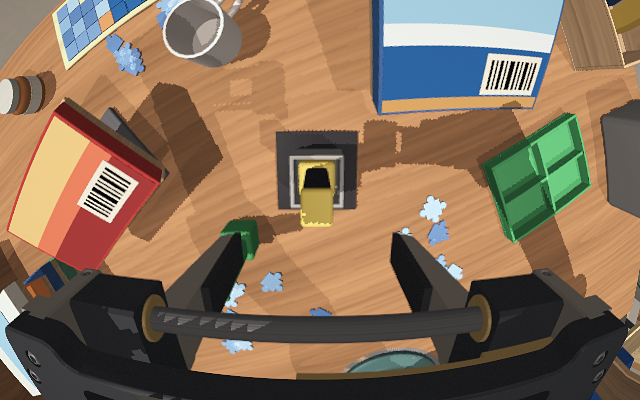

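The wrist picture shows the cap at (317,205), centred between the fingers and square to them. The label is at (510,75). Descend, grasp and lift, then go to a standoff and re-measure the label with the wrist camera.

Run:
```python
from h import *
env.movel([*H,.112],RG,rate=.12)
effector.grasp(25); s=env.sense(); print('grip',s['gripper_width'],s['grasp_force'],s['ee_pos'],s['wrist_force'])
if s['gripper_width']<.015: raise SystemExit('missed')
env.movel([*H,.13],rate=.08)
env.movel([*H,.35],rate=.2)
s=env.sense(); print('lift',s['t'],s['gripper_width'],s['wrist_force'])
env.reach(LAB+n*.301,RA)
env.pause(.3)
s=env.sense();p,d=viewer.read_camera('wrist');save('w2.png',p);np.savez('w2s',e=s['ee_pos'],R=s['tcp_rot'],d=d,p=p)
p2,d2=viewer.read_camera('side');save('s2.png',p2[80:300,200:500])
print(s['t'],s['ee_pos'],s['tcp_rot'],s['joint_positions'],s['gripper_width'])
print([(np.array(r['at']),round(r['score'],2)) for r in tip_of('wrist','blue_label')])
print([(np.array(r['at']),round(r['score'],2)) for r in tip_of('side','scanner')])
```

```text
grip 0.027588943384382957 24.99521166086197 [ 0.4677 -0.0362  0.112 ] [ 0.4352  0.016  -0.2888]
lift 9.1333 0.02806291363520231 [ 0.3051 -0.8607 -1.2584]Traceback (most recent call last):
  File "<stdin>", line 8, in <module>
station.PlanningError: the arm cannot take that pose within its joint ranges
```

Run:
```python
from h import *
from scipy.spatial.transform import Rotation as Ro
for s in (.201,.231,.251):
  for r in range(0,360,20):
    q=solver.inverse_kinematics(LAB+n*s,RA@Ro.from_euler('z',r,degrees=True).as_matrix())
    if q is not None: print(s,r,np.array(q))
```

```text
0.201 0 [ 0.5374 -0.2097  0.0639  2.3312 -0.3635  0.475  -0.9744]
0.201 20 [ 0.6048 -0.2047  0.0058  2.328  -0.3967  0.4794 -1.2914]
0.201 40 [ 0.6792 -0.2    -0.0585  2.3244 -0.4315  0.4848 -1.6067]
0.201 60 [ 0.7591 -0.1961 -0.1274  2.3205 -0.4668  0.4909 -1.9211]
0.201 80 [ 0.8411 -0.1932 -0.198   2.3166 -0.5014  0.4978 -2.236 ]
0.201 100 [ 0.9192 -0.1915 -0.2651  2.3129 -0.533   0.5048 -2.5535]
0.201 120 [ 1.0024 -0.1908 -0.3361  2.309  -0.5655  0.5129 -2.8696]
0.201 140 [ 0.1432 -0.2596  0.3986  2.3491 -0.1192  0.4584  2.6342]
0.201 160 [ 0.1432 -0.2596  0.3986  2.3491 -0.1192  0.4584  2.2851]
0.201 180 [ 0.1432 -0.2596  0.3986  2.3491 -0.1192  0.4584  1.9361]
0.201 200 [ 0.0295 -0.2825  0.4912  2.3537 -0.0268  0.4587  1.5003]
0.201 220 [ 0.0839 -0.2709  0.4472  2.3516 -0.0725  0.4581  1.1941]
0.201 240 [ 0.1327 -0.2615  0.4073  2.3496 -0.1111  0.4583  0.8813]
0.201 260 [ 0.225  -0.2458  0.3304  2.3456 -0.1786  0.4601  0.5956]
0.201 280 [ 0.2812 -0.2376  0.2831  2.3432 -0.2164  0.4619  0.2821]
0.201 300 [ 0.3115 -0.2335  0.2575  2.3418 -0.2358  0.463  -0.0486]
0.201 320 [ 0.3973
[... 972 characters left out ...]
0.2169  0.5447  0.9819]
0.231 260 [ 0.3831 -0.2959  0.1988  2.3254 -0.2169  0.5447  0.6328]
0.231 280 [ 0.3062 -0.3068  0.2595  2.3286 -0.1643  0.5419  0.2332]
0.231 300 [ 0.3602 -0.299   0.2169  2.3264 -0.2016  0.5438 -0.08  ]
0.231 320 [ 0.3965 -0.2941  0.1881  2.3248 -0.2257  0.5453 -0.4059]
0.231 340 [ 0.4956 -0.2828  0.1089  2.3204 -0.2879  0.5508 -0.6947]
0.251 40 [ 0.7765 -0.3058 -0.1018  2.2971 -0.4218  0.6284 -1.6062]
0.251 60 [ 0.8375 -0.3038 -0.1489  2.2945 -0.4537  0.6354 -1.9231]
0.251 80 [ 0.9059 -0.3025 -0.2016  2.2916 -0.4886  0.644  -2.237 ]
0.251 100 [ 0.987  -0.3024 -0.2637  2.2881 -0.5286  0.6551 -2.5453]
0.251 120 [ 1.0653 -0.3038 -0.3232  2.2849 -0.5663  0.6671 -2.8558]
```

```bash
cat >> h.py <<'E'
from scipy.spatial.transform import Rotation as Ro
RA=RA@Ro.from_euler('z',20,degrees=True).as_matrix()
E
python3 - <<'E'
from h import *
env.reach(LAB+n*.231,RA)
env.pause(.3)
s=env.sense();p,d=viewer.read_camera('wrist');save('w2.png',p);np.savez('w2s',e=s['ee_pos'],R=s['tcp_rot'],d=d,p=p)
print([(np.array(r['at']),round(r['score'],2)) for r in tip_of('wrist','blue_label')])
p2,d2=viewer.read_camera('side');save('s2.png',cv2.resize(p2[80:260,260:460],None,fx=3,fy=3))
print(s['t'],s['ee_pos'],s['tcp_rot'],s['joint_positions'],s['gripper_width'])
print([(np.array(r['at']),round(r['score'],2)) for r in tip_of('side','scanner')])
i=viewer.camera_info('wrist');K=i['intrinsics'];T=i['T_tool_cam']
v,u=np.indices(d.shape);dx=u-K[0,2];dy=v-K[1,2];r=np.hypot(dx,dy)+1e-9;t=np.tan(r/K[0,0])*d
C=np.stack([t*dx/r,-t*dy/r,-d],-1);C[d==0]=np.nan
Wt=(C@T[:3,:3].T+T[:3,3]);W=Wt@s['tcp_rot'].T+s['ee_pos']
np.save('W2.npy',W)
P=W.reshape(-1,3);q=P-LAB;x=np.cross(yb,n)
k=(abs(q@n)<.012)&(q@x>-.03)&(q@x<.11)&(q@yb>-.04)&(q@yb<.14)
P=P[k]
for _ in range(4):
    c=P.mean(0);nn=np.linalg.svd(P-c,full_matrices=False)[2][2];nn*=np.sign(nn[2]);rr=(P-c)@nn;P=P[abs(rr)<2.5*rr.std()]
print('wrist lid',len(P),c,nn,np.degrees(np.arccos(nn@n)),rr.std(),'offset of LAB',(LAB-c)@nn)
hsv=cv2.cvtColor(p,cv2.COLOR_RGB2HSV)
k=((hsv[...,1]<60)&(hsv[...,2]>150)&(np.linalg.norm(W-LAB,axis=-1)<.055)&(abs((W-LAB)@n)<.012)&((W-LAB)@x<.032))
q=((W[k]-LAB)@np.stack([x,yb],1)*1000).astype(np.float32);print('label rect',k.sum(),cv2.minAreaRect(q),np.argwhere(k).mean(0))
E
```

```text
[(array([ 0.5092, -0.2807,  0.1292]), 0.73)]
10.3417 [ 0.3859 -0.2444  0.3194] [[ 0.6513 -0.5347  0.5383]
 [-0.546  -0.823  -0.1569]
 [ 0.5269 -0.1917 -0.828 ]] [ 0.6345 -0.2694 -0.005   2.3131 -0.3677  0.5613 -1.3151] 0.02794860801747768
[(array([0.425 , 0.1003, 0.0016]), 0.86), (array([ 0.4412, -0.2601,  0.2332]), 0.84)]
wrist lid 11560 [ 0.5558 -0.2439  0.1505] [-0.5375  0.1574  0.8284] 0.08571067752190305 0.0008102865353410459 offset of LAB 0.0005424998737977339
label rect 1211 ((-6.460002899169922, -0.4235992431640625), (76.89707946777344, 90.38872528076172), 0.008005109615623951) [164.5838 317.7325]
```

View pics/w2.png

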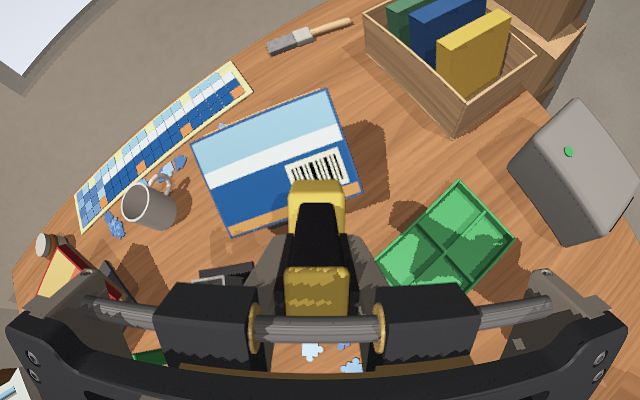

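View pics/s2.png

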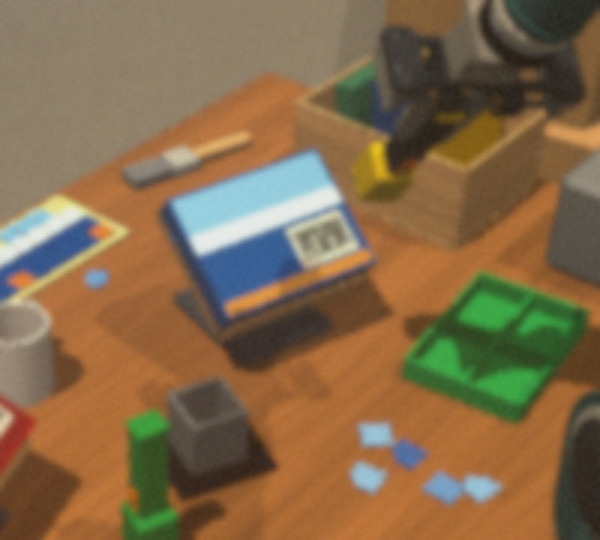

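The wrist picture shows the scanner held straight at (316,205–300) with the label just beyond it at (318,168). The side crop shows it facing the label, with an empty holster. Lid normals agree to 0.1°. I check for tilt in the grip, then move to 10 cm and hold.

Run:
```python
from h import *
z=np.load('w2s.npz');Wt=(np.load('W2.npy')-z['e'])@z['R'];hsv=cv2.cvtColor(z['p'],cv2.COLOR_RGB2HSV)
k0=(abs(Wt[...,1])<.03)&(abs(Wt[...,0])<.04)
yel=(hsv[...,0]>20)&(hsv[...,0]<35)&(hsv[...,1]>100)
for nm,zl,zh in [('head',.055,.099),('handle',-.03,.03),('cap',-.062,-.054)]:
    k=k0&(Wt[...,2]>zl)&(Wt[...,2]<zh);q=Wt[k];q=q[q[:,0]>.01] 
    if len(q)>20:
        f=np.polyfit(q[:,2],q[:,0],1);print(nm,len(q),'x',np.median(q[:,0]),'slope deg',np.degrees(np.arctan(f[0])),'y',np.percentile(q[:,1],[2,98]),'z',np.percentile(q[:,2],[2,98]))
s=env.sense()
env.movel(LAB+n*.201,RA,rate=.08)
t0=env.sense()['t'];env.pause(1.8)
s=env.sense();print(s['t']-t0,s['t'],s['ee_pos']-(LAB+n*.201),s['tcp_rot'][:,2]+n,s['gripper_width'])
p,d=viewer.read_camera('side');
print([(np.array(r['at']),round(r['score'],2)) for r in tip_of('side','scanner')], LAB+.1*n)
```

```text
head 584 x 0.020671317161574762 slope deg -0.322133611830503 y [-0.0189  0.0202] z [0.0557 0.0961]
handle 1582 x 0.015258808883309764 slope deg -0.1553991547718202 y [-0.012   0.0132] z [-0.0294  0.0288]
cap 1724 x 0.013404361843185462 slope deg 8.87068974608639 y [-0.0276  0.0276] z [-0.0617 -0.0545]
1.799999999999999 12.8667 [-0. -0.  0.] [ 0. -0.  0.] 0.02759045352688319
[(array([ 0.4551, -0.2627,  0.2108]), 0.82), (array([0.4232, 0.0999, 0.0011]), 0.55)] [ 0.4556 -0.2657  0.2111]
```

Run:
```python
from h import *
env.movel(LAB+n*.231,RA,rate=.1)
env.reach([*H,.35],RG)
env.movel([*H,.20],rate=.2)
env.pause(.2)
s=env.sense();print(s['ee_pos'],s['wrist_force'])
f0=np.array(s['wrist_force'])
for z in (.165,.145,.128,.1135):
    env.movel([*H,z],rate=.08); f=np.array(env.sense()['wrist_force'])-f0; print(z,f)
    if np.linalg.norm(f)>12: raise SystemExit('contact')
effector.release();env.pause(.3)
env.movel([*H,.25],rate=.12)
env.movel([*H,.36],rate=.2)
env.pause(.2)
s=env.sense();p,d=viewer.read_camera('top');q,_=viewer.read_camera('side');save('end.png',np.hstack([cv2.resize(p[150:260,230:350],(400,367)),cv2.resize(q[150:260,260:380],(400,367))]))
print(s['t'],s['gripper_width'],s['wrist_force'])
print([(np.array(r['at']),round(r['score'],2)) for r in tip_of('side','scanner')])
```

```text
[ 0.4684 -0.0364  0.201 ] [ 0.0835  0.0063 -0.7666]
0.165 [-0.0738 -0.0206 -0.0919]
0.145 [ 0.6514  0.1753 -0.6594]
0.128 [ 0.4222  0.5856 -0.9074]
0.1135 [-0.222   0.5766 -0.4429]
20.6333 0.09173062073699163 [-1.0014 -0.2625  0.3673]
[(array([ 0.4697, -0.0319,  0.0112]), 0.66), (array([0.4255, 0.0967, 0.0029]), 0.62)]
```

View pics/end.png

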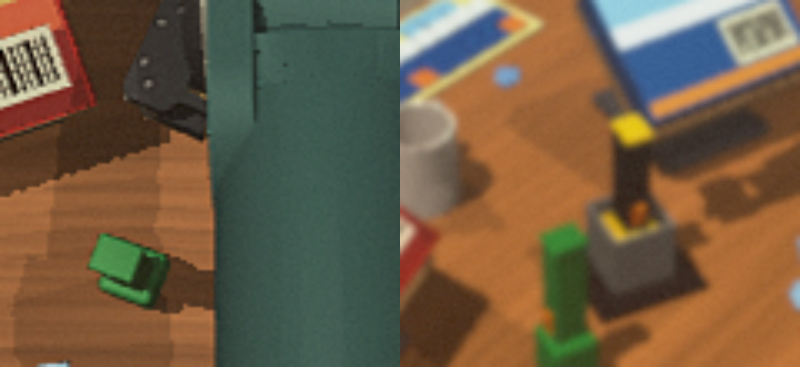

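The scanner stands upright and seated in the holster (right half, cap at (632,130)). The gripper is clear of it.

```bash
python3 -c "
from h import *
print(workorder.finish_job())"
```

```text
the job is handed in; nothing more can be done
None
```

The job is handed in: the scanner was held square to the blue label at about 10 cm for 1.8 s, then stood back in its holster and released, about 21 s in; the final picture shows it seated upright, and no move was aimed at the boxes, mug, glue bottle or tray.

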